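Confirm a picked order at the fittings bins

ROBOT

A 6-joint arm with a two-finger parallel gripper is mounted at the origin on the work surface. World frame = base frame: x ahead of the robot, y to its left, z up, the work surface at z = 0. Lengths are in m, angles in rad, forces in N, time in s.
With the tool pointing down it reaches from about 0.25 to 0.8 m from the base axis. Payload 8.5 kg.
Tool frame: the origin (TCP) lies between the finger pads; the fingertips stand 22 mm ahead of it and the grasp point (between the pads) lies 3 mm ahead of it; x points along the fingers, y is the direction in which the jaws open and shut, and the axes are right-handed (so a half turn about x gives the same grasp; the last joint's range is limited). The gripper opens to 85 mm and grips with 20 to 120 N. Pads are 22 mm wide; open, the fingers measure 114 mm over their backs; the gripper's body (76 mm by 85 mm) begins 54 mm behind the grasp point. The pads swing forward as they close: fully open they stand 13 mm farther back than shut.
Start: joints at [1.26, 0.238, -0.013, 1.319, 0, 1.571], TCP at [0.161, 0.5, 0.253] pointing down, gripper open.
Joint ranges: [-2.66, 2.66], [-1.03, 1.9], [-1.14, 1.46], [-1.82, 2.27], [-1.45, 1.34], [-3.14, 3.14]. Speed limits (rad/s): [2.22, 2.22, 2.79, 3.14, 3.14, 3.14].

INTERFACE

Orientations are given as a 3x3 rotation matrix whose columns are the frame's x, y, z axes.
In Python, from workcell import observe, grab_frame, sign_off gives the robot as it stands. The module is installed in compiled form; this text tells all that it offers.
- The arm moves only by the tool arm_command, never from a script. Its argument "steps" is a list that holds one entry, the list of rows, each a list of 6 numbers: the shift along the tool's x, y, z in m, then the turn, a rotation vector about the tool's x, y, z in rad. In form: [[[x, y, z, wx, wy, wz], ...]]. A call has 1 to 5 rows; each row is the pose to reach, as a shift and turn from the pose measured when the call began, along the tool's axes at that moment; what a row does not reach only later rows make up. A row lasts 1/12 s, in which the tool goes at most 41.7 mm and 7.16 degrees, less where a joint would pass 70% of its speed; a pose out of reach is approached as far as the arm can. A call with a gripper value outside its range is refused whole. "gripper" is the gripper command: -1 is shut, 1 is fully open, values between are in proportion, set as the call begins (left out, the last holds). The fingers move at their own pace and stop on an object; the grip force is fixed at half the most. Time passes only in rows, so rows that repeat a pose let the fingers close. It gives the time, the measured TCP pose, the force and the opening at its end, in the units of the state.
- observe(): the state, without advancing time (a new reading comes with each control period).
- grab_frame(name): name is "scene" or "top" or "wrist"; returns a dict with "frame" (384x512x3 uint8, red, green, blue), "range_z" (384x512 float32, m along the optical axis (not along the pixel's ray), 0 where there is no reading), "fx", "fy", "cx", "cy" (pixels), "origin" and "attitude" of the camera in the world; the wrist camera has in their place "hand_eye" (4x4, takes a point from camera to tool coordinates, whose origin is the TCP and whose axes are the tool frame's). Camera axes: x right, y down, z forward; pixel columns grow to the right and rows downward; lengths in m; the calibration is good to about 2 mm. A picture is of the moment at which its call begins: read the wrist's pose just before it.
- sign_off(): hands the job in, once; it reports no verdict.
The state is a dict: "t": time; "joint_positions": joint angles; "joint_velocities": joint speeds; "joint_torque": joint torques, N m; "tcp_pos": TCP position; "tcp_rot": TCP orientation; "contact_force": force on the tool from outside, world axes, zero at the start; "torque": the same for the moment, N m; "gripper_width": finger opening in m.
Only numpy, scipy, OpenCV 4.12 (cv2) and the standard library are available. Lean on these libraries where they do the work, as an engineer would, in place of code of your own. Each camera call takes 0.05 s, during which the arm holds its last target. There are 200 camera calls.

TASK

An order of pipe fittings has been picked: confirm it by pressing the rocker plates in front of the bins, first the one at the elbows, then the one at the tees, then the one at the straight sockets. On each, press the raised front half (the ribbed end away from the bin) down with the fingertips until it is fully down and stays there. Leave the rocker at the end caps unpressed, and do not lift, carry or shove the bins or the loose things on the bench.

Things in the scene. Friction and masses are not known exactly. Their poses are not given: they have to be found in the camera images.
- rocker_elbow (a joint): white rocker plate at the bin of elbows: 80 mm front to back, 50 wide, 8 thick, a see-saw whose underside rests on a crosswise axis 32 mm above the bench. Rad: -0.2 = front half (robot's side, away from the bin) up, 0 = level, +0.2 = front half down on its stop. Starts at -0.2 to -0.12. No spring: a stiff axis (0.05 N m, 2 to 4 N under the finger) keeps it where it is left
- press_elbow (a point): where to press on rocker_elbow: top of its ribbed front half, on its middle line, 28 mm in front of the axis, 12 mm from the front edge. Moves with the plate: 45 mm above the bench at -0.2, 40 level, 34 at +0.2. x points along the plate towards the bin, y across, z out of the top. Aluminium cheeks at the axis, beside the plate, reach 39 mm above the bench
- bin_elbow_mid (a point): middle of the open red bin of elbows (90-degree bends with two short arms), 37.5 mm above its underside. Bin 155 mm deep, 104 wide, 75 high, with a 36 mm lip towards the rocker; about 0.7 kg; stands loose on a fixed 10 mm base plate, its middle about 132 mm behind the rocker's axis. Not to be moved
- rocker_tee (a joint): white rocker plate at the bin of tees: 80 mm front to back, 50 wide, 8 thick, a see-saw whose underside rests on a crosswise axis 32 mm above the bench. Rad: -0.2 = front half (robot's side, away from the bin) up, 0 = level, +0.2 = front half down on its stop. Starts at -0.2 to -0.12. No spring: a stiff axis (0.05 N m, 2 to 4 N under the finger) keeps it where it is left
- press_tee (a point): where to press on rocker_tee: top of its ribbed front half, on its middle line, 28 mm in front of the axis, 12 mm from the front edge. Moves with the plate: 45 mm above the bench at -0.2, 40 level, 34 at +0.2. x points along the plate towards the bin, y across, z out of the top. Aluminium cheeks at the axis, beside the plate, reach 39 mm above the bench
- bin_tee_mid (a point): middle of the open red bin of tees (T-shaped, three short arms), 37.5 mm above its underside. Bin 155 mm deep, 104 wide, 75 high, with a 36 mm lip towards the rocker; about 0.7 kg; stands loose on a fixed 10 mm base plate, its middle about 132 mm behind the rocker's axis. Not to be moved
- rocker_socket (a joint): white rocker plate at the bin of straight sockets: 80 mm front to back, 50 wide, 8 thick, a see-saw whose underside rests on a crosswise axis 32 mm above the bench. Rad: -0.2 = front half (robot's side, away from the bin) up, 0 = level, +0.2 = front half down on its stop. Starts at -0.2 to -0.12. No spring: a stiff axis (0.05 N m, 2 to 4 N under the finger) keeps it where it is left
- press_socket (a point): where to press on rocker_socket: top of its ribbed front half, on its middle line, 28 mm in front of the axis, 12 mm from the front edge. Moves with the plate: 45 mm above the bench at -0.2, 40 level, 34 at +0.2. x points along the plate towards the bin, y across, z out of the top. Aluminium cheeks at the axis, beside the plate, reach 39 mm above the bench
- bin_socket_mid (a point): middle of the open red bin of straight sockets (plain short straight tubes, 36 mm across and 56 mm long, lying in two rows), 37.5 mm above its underside. Bin 155 mm deep, 104 wide, 75 high, with a 36 mm lip towards the rocker; about 0.7 kg; stands loose on a fixed 10 mm base plate, its middle about 132 mm behind the rocker's axis. Not to be moved
- rocker_cap (a joint): white rocker plate at the bin of end caps: 80 mm front to back, 50 wide, 8 thick, a see-saw whose underside rests on a crosswise axis 32 mm above the bench. Rad: -0.2 = front half (robot's side, away from the bin) up, 0 = level, +0.2 = front half down on its stop. Starts at -0.2 to -0.12. No spring: a stiff axis (0.05 N m, 2 to 4 N under the finger) keeps it where it is left
- press_cap (a point): where to press on rocker_cap: top of its ribbed front half, on its middle line, 28 mm in front of the axis, 12 mm from the front edge. Moves with the plate: 45 mm above the bench at -0.2, 40 level, 34 at +0.2. x points along the plate towards the bin, y across, z out of the top. Aluminium cheeks at the axis, beside the plate, reach 39 mm above the bench
- bin_cap_mid (a point): middle of the open red bin of end caps (round domed caps 42 mm across, standing dome up), 37.5 mm above its underside. Bin 155 mm deep, 104 wide, 75 high, with a 36 mm lip towards the rocker; about 0.7 kg; stands loose on a fixed 10 mm base plate, its middle about 132 mm behind the rocker's axis. Not to be moved
- loose_socket_mid (a point): bystander: middle of a loose grey straight socket standing on end, 40 mm across and 50 mm high, on the bench before the stands
- loose_tee_mid (a point): bystander: middle of a loose grey tee lying on the bench to the left of the stands, 76 mm long, 36 mm high
- tape_measure_mid (a point): bystander: middle of a yellow tape measure standing on the bench to the right of the stands, 68 x 36 x 62 mm

How it is judged:
By the outcome, as a careful person would: the job done as asked, in the order asked, and still so for the second after the job is handed in, with the robot touching nothing.
It also fails if it takes over 51 s, if anything falls off the work surface, if the arm or the gripper's body presses on something with over 40 N, if the wrist force passes 120 N, or if a joint passes its speed limit or range.

## Working session

There is one attempt and no reset: what is moved stays moved. The work goes in short steps, Python scripts to look and compute and a tool call to move; the robot and the scene stay as the last step left them, time stands still between calls to the robot, and variables do not carry over. Pictures are saved under pics/ and viewed, about 8 in all and at most 12, crops included, and the job is handed in when it is done.

Besides the shell and the picture viewer there is one more tool, called after ">>>" in YAML: its name, and indented under it one key for each argument. arm_command: Moves the arm, as the interface text tells. Its arguments: {"type":"object","properties":{"steps":{"type":"array"},"gripper":{"type":"number"}},"required":["steps"]}

```bash
mkdir -p pics
cat > h.py <<'E'
import numpy as np, cv2
from workcell import observe, grab_frame, sign_off
def cloud(g, s=None):
    z=g["range_z"]; v,u=np.mgrid[:z.shape[0],:z.shape[1]]
    P=np.stack([(u-g["cx"])/g["fx"]*z,(v-g["cy"])/g["fy"]*z,z],-1)
    if "hand_eye" in g:
        H=np.array(g["hand_eye"]); P=P@H[:3,:3].T+H[:3,3]
        R,o=np.array(s["tcp_rot"]),np.array(s["tcp_pos"])
    else: R,o=np.array(g["attitude"]),np.array(g["origin"])
    if R.shape!=(3,3): print("att",R)
    W=P@R.T+o; W[z<=0]=np.nan
    return W
def save(g,n,box=None,k=1):
    f=g["frame"][...,::-1]
    if box: a,b,c,d=box; f=f[b:d,a:c]
    cv2.imwrite("pics/"+n,cv2.resize(f,None,fx=k,fy=k,interpolation=cv2.INTER_CUBIC))
E
python3 - <<'E'
from h import *
s=observe(); print({k:np.round(v,3).tolist() for k,v in s.items()})
for n in("scene","top"):
    g=grab_frame(n); save(g,n+"0.png",k=1.5); np.savez(n+"0.npz",**g)
    print(n,g["fx"],g["cx"],g["cy"],g["origin"],np.round(g["attitude"],3).tolist())
E
```

```text
{'t': 0.0, 'joint_positions': [1.26, 0.239, -0.014, 1.319, 0.0, 1.571], 'joint_velocities': [0.001, 0.001, 0.0, 0.0, -0.001, -0.0], 'joint_torque': [-0.0, -53.877, 34.644, 0.019, -0.0, -0.0], 'tcp_pos': [0.16, 0.499, 0.253], 'tcp_rot': [[-0.0, 0.306, 0.952], [-0.001, 0.952, -0.306], [-1.0, -0.001, -0.0]], 'contact_force': [-0.171, 0.578, 0.633], 'torque': [-0.002, -0.017, -0.003], 'gripper_width': 0.086}
scene 410.2521465770994 255.68023584474088 191.09385045220617 [1.16383584 0.17170227 1.01229497] [[-0.28, 0.791, -0.544], [0.96, 0.222, -0.171], [-0.014, -0.57, -0.822]]
top 359.18718395552713 256.9567350481687 193.89759687650965 [ 0.41223158 -0.01380807  1.19643935] [[0.021, -0.993, 0.12], [-1.0, -0.018, 0.026], [-0.023, -0.12, -0.992]]
```

View pics/top0.png

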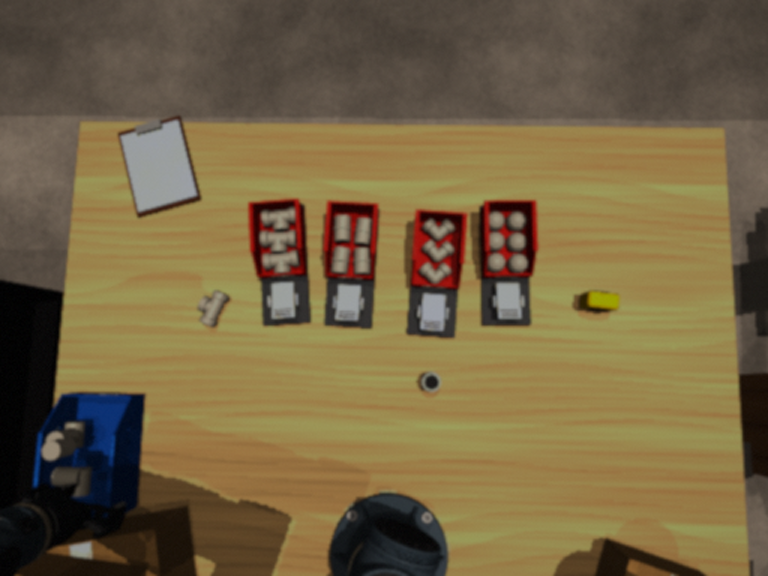

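View pics/scene0.png

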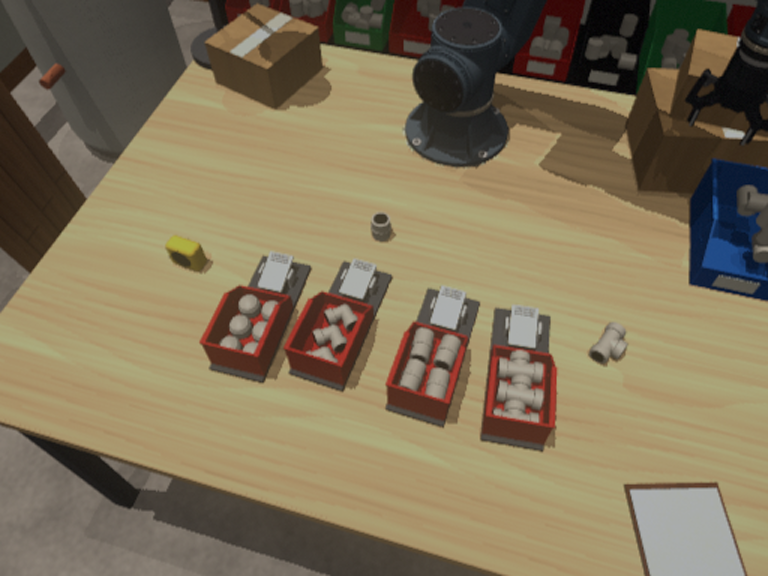

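Top view (x1.5 pixels), left to right: tees bin with its plate at (283,299), sockets (348,302), elbows (433,312), caps (508,300). The loose socket is at (430,382), the tee at (213,308) and the tape at (602,300). The scene view shows the same order mirrored. Next I measure the plates.

```bash
cat > m.py <<'E'
from h import *
def plates(g,s=None,amin=150):
    W=cloud(g,s); f=g["frame"].astype(int)
    hsv=cv2.cvtColor(g["frame"],cv2.COLOR_RGB2HSV)
    m=((hsv[...,1]<60)&(hsv[...,2]>115)&(W[...,2]>.02)&(W[...,2]<.065)&(W[...,0]>.35)&(W[...,0]<.62)).astype(np.uint8)
    n,l,st,c=cv2.connectedComponentsWithStats(m)
    for i in range(1,n):
        if st[i,4]<amin: continue
        k=l==i; P=W[k]; v,u=np.where(k)
        r=cv2.minAreaRect(P[:,:2].astype(np.float32)*1000)
        q,*_=np.linalg.lstsq(np.c_[P[:,:2]-P[:,:2].mean(0),np.ones(len(P))],P[:,2],rcond=None)
        print("px",c[i].round(1),"n",st[i,4],"mean",P.mean(0).round(4),"rect",np.round(r[0],1),np.round(r[1],1),round(r[2],1),"plane",q.round(3))
if __name__=="__main__":
    for n in("top","scene"):
        print(n); plates(dict(np.load(n+"0.npz")))
        g=dict(np.load(n+"0.npz")); W=cloud(g); hsv=cv2.cvtColor(g["frame"],cv2.COLOR_RGB2HSV)
        m=((hsv[...,1]>150)&((hsv[...,0]<8)|(hsv[...,0]>172))&(W[...,2]>.07)&(W[...,2]<.1)&(W[...,0]>.4)).astype(np.uint8)
        k,l,st,c=cv2.connectedComponentsWithStats(cv2.dilate(m,np.ones((3,3),np.uint8)))
        for i in range(1,k):
            if st[i,4]<80: continue
            P=W[(l==i)&(m>0)]; r=cv2.minAreaRect(P[:,:2].astype(np.float32)*1000); print("bin",np.round(r[0],1),np.round(r[1],1),round(r[2],1),np.nanmean(P,0).round(3))
E
python3 m.py
```

```text
top
px [188.  199.4] n 360 mean [0.5297 0.2402 0.0405] rect [529.5 240.5] [76.5 59.7] 4.6 plane [-0.161 -0.023  0.041]
px [338.7 200. ] n 366 mean [ 0.5368 -0.2474  0.0409] rect [ 537.  -248.8] [73.3 58.5] 0.6 plane [-0.195  0.012  0.041]
px [231.7 201. ] n 357 mean [0.527  0.0975 0.0406] rect [527.3  97.1] [73.5 59.8] 1.6 plane [-0.195 -0.003  0.041]
px [288.3 207.5] n 375 mean [ 0.5094 -0.0858  0.0404] rect [509.8 -86.5] [75.7 61.7] 1.6 plane [-0.128  0.024  0.04 ]
bin [677.1 254.2] [119.3 108.5] 4.5 [0.688 0.25  0.083]
bin [671.2  93.3] [107.9 127.5] 87.6 [0.686 0.091 0.084]
bin [ 681.8 -243.1] [123.4 109.1] 2.0 [ 0.695 -0.243  0.083]
bin [655.3 -93.7] [109.2 126.6] 85.7 [ 0.669 -0.098  0.084]
scene
px [183.1 180.8] n 430 mean [ 0.5416 -0.2475  0.0378] rect [ 541.  -248.3] [79. 64.] 0.9 plane [-0.19   0.014  0.038]
px [238.1 185.5] n 431 mean [ 0.5139 -0.0859  0.038 ] rect [512.7 -86.1] [67.  81.1] 84.4 plane [-0.114  0.017  0.038]
px [298.3 204.8] n 490 mean [0.5314 0.0979 0.0377] rect [531.5  97.3] [65.9 78.6] 88.1 plane [-0.191  0.003  0.038]
px [227.4 209.2] n 164 mean [ 0.6017 -0.0891  0.0405] rect [605.2 -88.8] [46.7 46.7] 45.7 plane [0.11  0.006 0.04 ]
px [348.4 217.3] n 516 mean [0.5341 0.2401 0.0377] rect [533.3 240. ] [81.  64.1] 5.5 plane [-0.158 -0.019  0.038]
px [407.2 226.8] n 303 mean [0.5155 0.3995 0.0297] rect [516.4 402. ] [46.7 79. ] 66.8 plane [0.012 0.037 0.03 ]
px [348.1 239.9] n 151 mean [0.6086 0.2494 0.0455] rect [605.8 248.1] [74.2 27.9] 89.7 plane [-0.026  0.047  0.046]
bin [ 688.6 -244.3] [124. 110.] 1.4 [ 0.705 -0.239  0.083]
bin [663.3 -95.2] [110.3 123.8] 86.3 [ 0.685 -0.096  0.082]
bin [679.6  92.2] [108.4 125.4] 87.8 [0.699 0.094 0.083]
bin [682.7 253.6] [120.6 109.3] 5.6 [0.699 0.256 0.083]
```

>>> arm_command:
  steps:
    - [[0,-0.027,0.029,-0.052,0,0],[0,-0.054,0.058,-0.104,0,0],[0,-0.082,0.087,-0.156,0,0],[0,-0.11,0.117,-0.208,0,0],[0,-0.138,0.147,-0.26,0,0]]
  gripper: -1

```text
t: 0.52
tcp_pos: [0.2584, 0.3214, 0.2526]
tcp_rot: [[-0.001, 0.047, 0.999], [-0.002, 0.999, -0.047], [-1.0, -0.002, -0.001]]
contact_force: [0.6, 0.2, 1.1]
gripper_width: 0.0252
```

```bash
cat > d.py <<'E'
import sys
from h import *
from scipy.spatial.transform import Rotation as Ro
x,y,z,yaw=map(float,sys.argv[1:5])
s=observe();R=np.array(s["tcp_rot"]);c,q=np.cos(np.radians(yaw)),np.sin(np.radians(yaw))
T=np.array([[0,-q,c],[0,c,q],[-1,0,0]])
print("t",s["t"],"tcp",np.round(s["tcp_pos"],4),"F",np.round(s["contact_force"],1),"w",round(s["gripper_width"],4))
print("delta",(R.T@(np.array([x,y,z])-s["tcp_pos"])).round(4),"rot",Ro.from_matrix(R.T@T).as_rotvec().round(3))
E
python3 d.py .484 -.085 .2 -3
```

```text
t 0.5167 tcp [0.2584 0.3214 0.2526] F [0.6 0.2 1.1] w 0.0252
delta [ 0.0531 -0.3952  0.2446] rot [ 0.005 -0.001  0.002]
```

>>> arm_command:
  steps:
    - [[0,-0.035,0.022,0,0,0],[0,-0.07,0.044,0,0,0],[0.01,-0.105,0.065,0,0,0],[0.02,-0.138,0.086,0,0,0],[0.02,-0.172,0.107,0,0,0]]

```text
t: 0.93
tcp_pos: [0.3567, 0.1423, 0.2315]
tcp_rot: [[-0.002, 0.047, 0.999], [-0.002, 0.999, -0.047], [-1.0, -0.002, -0.002]]
contact_force: [1.4, 0.7, 0.5]
gripper_width: 0.0
```

>>> arm_command:
  steps:
    - [[0,-0.035,0.022,0,0,0],[0.01,-0.07,0.044,0,0,0],[0.02,-0.105,0.065,0,0,0],[0.03,-0.138,0.086,0,0,0],[0.03,-0.172,0.107,0,0,0]]

```text
t: 1.35
tcp_pos: [0.4549, -0.0367, 0.1999]
tcp_rot: [[-0.005, 0.047, 0.999], [-0.002, 0.999, -0.047], [-1.0, -0.002, -0.005]]
contact_force: [-0.0, 0.6, 0.9]
gripper_width: -0.0004
```

```bash
python3 d.py .484 -.085 .2 -3
```

```text
t 1.35 tcp [ 0.4549 -0.0367  0.1999] F [-0.   0.6  0.9] w -0.0004
delta [-0.0001 -0.0469  0.0313] rot [ 0.005 -0.005  0.002]
```

>>> arm_command:
  steps:
    - [[0,-0.024,0.0],[0,-0.047,0.0]]

```text
$.steps[0][0]: bad value
```

```bash
cat > w.py <<'E'
import sys
from m import *
s=observe(); g=grab_frame("wrist"); print(s["t"],np.round(s["tcp_pos"],4),np.round(s["contact_force"],1)); print(np.round(g["hand_eye"],3).tolist(),round(g["fx"]))
plates(g,s,400); save(g,sys.argv[1],k=1.3)
E
python3 w.py w1.png
```

```text
1.35 [ 0.4549 -0.0367  0.1999] [-0.   0.6  0.9]
[[0.001, -0.301, 0.954, -0.121], [1.0, 0.001, -0.0, -0.001], [-0.0, 0.954, 0.301, -0.077], [0.0, 0.0, 0.0, 1.0]] 286
px [204.4  89.8] n 473 mean [ 0.367  -0.0839  0.0498] rect [365.8 -83.9] [31.2 38.7] 1.0 plane [-0.06 -0.01  0.05]
px [215.6 226.2] n 2827 mean [ 0.5051 -0.0882  0.0406] rect [509.  -89.8] [57.4 78.2] 87.5 plane [-0.123  0.022  0.041]
px [501.3 239. ] n 1060 mean [0.5353 0.2216 0.0389] rect [533.8 218.8] [81.6 25.8] 19.3 plane [-0.167  0.045  0.039]
px [387.9 235.5] n 2986 mean [0.5249 0.0971 0.0403] rect [527.1  97.9] [66.4 78.9] 87.3 plane [-0.194  0.011  0.04 ]
px [ 75.7 256.5] n 2688 mean [ 0.5347 -0.2469  0.0406] rect [ 537.6 -247.8] [78.6 65.6] 1.4 plane [-0.194 -0.005  0.041]
px [499.2 300.5] n 473 mean [0.6095 0.2286 0.046 ] rect [608.9 224.6] [30.6 33.1] 17.8 plane [ 0.064 -0.054  0.046]
px [401.4 300. ] n 403 mean [0.6018 0.1155 0.0485] rect [603.8 116.8] [28.3 25.1] 83.3 plane [0.006 0.207 0.048]
```

View pics/w1.png

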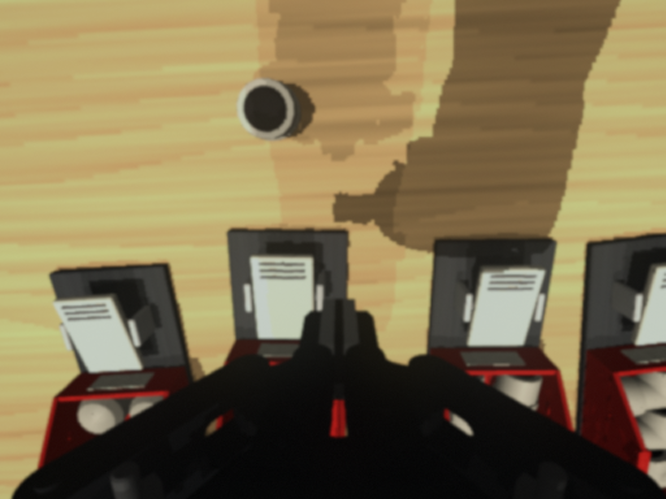

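The wrist view shows the elbow plate at native pixel (215,226), agreeing with the top view to about 2 mm. The loose socket, about 11 cm in front, is well clear. I'll go over the elbow press point (0.481, -0.086).

>>> arm_command:
  steps:
    - [[0.0,-0.03,0.016,0,0,0],[0.015,-0.048,0.028,0,0,0],[0.05,-0.048,0.028,0,0,0],[0.085,-0.048,0.028,0,0,0],[0.115,-0.048,0.028,0,0,0]]

```text
t: 1.82
tcp_pos: [0.4839, -0.0922, 0.0838]
tcp_rot: [[-0.002, 0.052, 0.999], [-0.005, 0.999, -0.052], [-1.0, -0.005, -0.002]]
contact_force: [1.2, -0.7, 0.0]
gripper_width: -0.0
```

```bash
python3 d.py .481 -.086 .07 -3; python3 w.py w2.png
```

```text
t 1.8167 tcp [ 0.4839 -0.0922  0.0838] F [ 1.2 -0.7  0. ] w -0.0
delta [ 0.0138  0.0061 -0.0032] rot [ 0.001 -0.002  0.005]
1.8167 [ 0.4839 -0.0922  0.0838] [ 1.2 -0.7  0. ]
[[0.001, -0.301, 0.954, -0.121], [1.0, 0.001, -0.0, -0.001], [-0.0, 0.954, 0.301, -0.077], [0.0, 0.0, 0.0, 1.0]] 286
px [263.4  27.6] n 1354 mean [ 0.3737 -0.0862  0.0465] rect [372.7 -85.2] [39.8 20.5] 87.2 plane [-0.471  0.187  0.046]
px [504.  289.2] n 772 mean [0.5409 0.0724 0.0363] rect [540.4  71.6] [57.2 13.7] 16.3 plane [-0.129 -0.038  0.036]
px [ 43.1 302.4] n 5332 mean [ 0.5337 -0.2458  0.0409] rect [ 534.8 -248.3] [75.3 69.2] 19.1 plane [-0.193 -0.011  0.041]
```

View pics/w2.png

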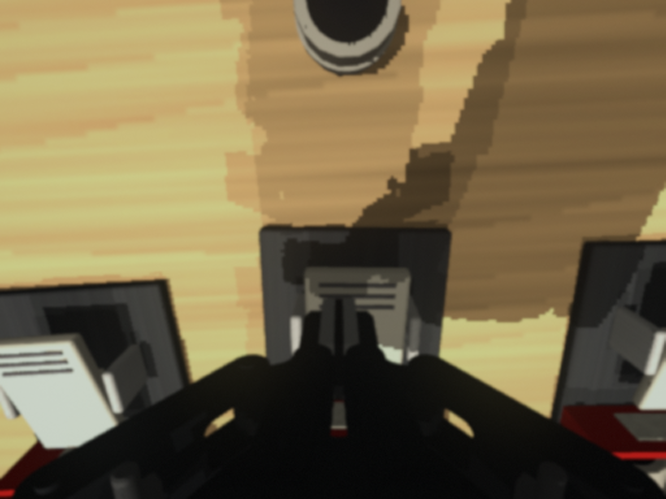

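The fingers sit about 6 mm to the -y side of the plate's middle, which agrees with the numbers. I'll correct and press.

>>> arm_command:
  steps:
    - [[0,0.006,-0.003,0,0,0],[0.01,0.006,-0.003,0,0,0],[0.018,0.006,-0.003,0,0,0],[0.022,0.006,-0.003,0,0,0],[0.025,0.006,-0.003,0,0,0]]

```text
t: 2.28
tcp_pos: [0.4777, -0.085, 0.056]
tcp_rot: [[-0.009, 0.051, 0.999], [-0.003, 0.999, -0.051], [-1.0, -0.004, -0.009]]
contact_force: [-20.5, 4.6, 63.3]
gripper_width: -0.0004
```

```bash
python3 d.py .481 -.086 .055 -3
```

```text
t 2.2833 tcp [ 0.4777 -0.085   0.056 ] F [-20.5   4.6  63.3] w -0.0004
delta [ 0.0009 -0.0009  0.0034] rot [ 0.002 -0.009  0.004]
```

It is on the stop, but 63 N is more than needed, so the next presses will be gentler. I'll lift and check.

>>> arm_command:
  steps:
    - [[-0.02,0,0,0,0,0],[-0.05,0,0,0,0,0],[-0.09,0,0,0,0,0],[-0.12,0.02,0,0,0,0],[-0.12,0.055,0.0,0,0,0]]

```text
t: 2.7
tcp_pos: [0.4852, -0.031, 0.1827]
tcp_rot: [[0.002, 0.054, 0.999], [-0.005, 0.999, -0.054], [-1.0, -0.005, 0.003]]
contact_force: [1.9, -0.1, 0.5]
gripper_width: 0.0002
```

```bash
python3 w.py w3.png; python3 d.py .501 .2375 .176 5
```

```text
2.7 [ 0.4852 -0.031   0.1827] [ 1.9 -0.1  0.5]
[[0.001, -0.301, 0.954, -0.121], [1.0, 0.001, -0.0, -0.001], [-0.0, 0.954, 0.301, -0.077], [0.0, 0.0, 0.0, 1.0]] 286
px [189.   51.1] n 683 mean [ 0.3685 -0.0842  0.0482] rect [366.3 -84.1] [38.9 32.5] 89.9 plane [-0.251  0.005  0.048]
px [207.5 206.8] n 4193 mean [ 0.5072 -0.0859  0.0398] rect [508.2 -86.3] [64.9 78.5] 86.0 plane [ 0.199 -0.007  0.04 ]
px [392.2 218.1] n 3041 mean [0.5295 0.0971 0.0394] rect [528.2  97.5] [66.1 77.8] 88.2 plane [-0.193  0.008  0.039]
px [ 54.3 239.2] n 3252 mean [ 0.5347 -0.2467  0.0407] rect [ 537.7 -247.6] [79.3 65.5] 1.8 plane [-0.193 -0.007  0.041]
px [405.3 288.4] n 721 mean [0.606  0.1136 0.0483] rect [606.2 116.1] [31.1 30.1] 83.0 plane [0.076 0.253 0.048]
t 2.75 tcp [ 0.4842 -0.0249  0.1802] F [0.6 3.8 0.8] w -0.0
delta [0.0039 0.2629 0.0034] rot [-0.138 -0.     0.001]
```

View pics/w3.png

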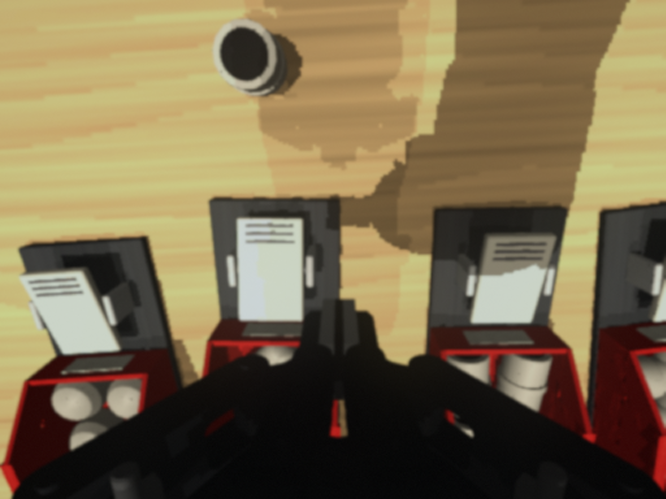

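The elbow plate's slope is now +0.199 (fully down), and the end-cap and socket plates are unchanged. Next is the tee plate.

>>> arm_command:
  steps:
    - [[0,0.04,0,-0.028,0,0],[0,0.08,0,-0.056,0,0],[0,0.12,0,-0.084,0,0],[0,0.16,0.005,-0.112,0,0],[0,0.2,0.01,-0.138,0,0]]

```text
t: 3.17
tcp_pos: [0.5045, 0.1767, 0.1812]
tcp_rot: [[0.002, -0.089, 0.996], [-0.001, 0.996, 0.089], [-1.0, -0.001, 0.002]]
contact_force: [0.9, -1.4, 0.4]
gripper_width: 0.0
```

```bash
python3 w.py w4.png; python3 d.py .502 .2378 .085 5
```

```text
3.1667 [0.5045 0.1767 0.1812] [ 0.9 -1.4  0.4]
[[0.001, -0.301, 0.954, -0.121], [1.0, 0.001, -0.0, -0.001], [-0.0, 0.954, 0.301, -0.077], [0.0, 0.0, 0.0, 1.0]] 286
px [  4.6 162.1] n 838 mean [ 0.5056 -0.0649  0.0394] rect [509.3 -64.8] [12.  78.1] 89.2 plane [ 0.201 -0.026  0.039]
px [177.3 195.6] n 3693 mean [0.5244 0.0969 0.0406] rect [527.3  94. ] [57.3 78.6] 87.9 plane [-0.194  0.02   0.041]
px [474.2 202.2] n 2117 mean [0.5078 0.3921 0.0312] rect [510.7 396. ] [35.2 75. ] 66.9 plane [0.067 0.166 0.031]
px [322.5 217.7] n 2515 mean [0.5353 0.2405 0.0391] rect [530.9 235.6] [78.1 57.1] 6.6 plane [-0.161 -0.003  0.039]
px [ 10.4 249.5] n 465 mean [ 0.5965 -0.0723  0.0428] rect [599.6 -76.4] [30.6 32.9] 65.2 plane [0.181 0.087 0.043]
px [149.8 271.7] n 681 mean [0.6055 0.0714 0.0493] rect [605.5  69.7] [29.4 30.1] 1.4 plane [ 0.054 -0.028  0.049]
t 3.2167 tcp [0.5063 0.1828 0.1811] F [2.7 4.3 0. ] w 0.0001
delta [0.0962 0.0549 0.0005] rot [ 0.007  0.004 -0.003]
```

>>> arm_command:
  steps:
    - [[0.0,0.035,0,0,0,0],[0.02,0.055,0,0,0,0],[0.055,0.055,0,0,0,0],[0.09,0.055,0,0,0,0],[0.1,0.055,0,0,0,0]]

```text
t: 3.63
tcp_pos: [0.4993, 0.2377, 0.0777]
tcp_rot: [[-0.001, -0.095, 0.995], [0.001, 0.995, 0.095], [-1.0, 0.001, -0.001]]
contact_force: [-1.1, -0.2, 0.2]
gripper_width: -0.0002
```

```bash
python3 w.py w5.png; python3 d.py .502 .2378 .065 5
```

```text
3.6333 [0.4993 0.2377 0.0777] [-1.1 -0.2  0.2]
[[0.001, -0.301, 0.954, -0.121], [1.0, 0.001, -0.0, -0.001], [-0.0, 0.954, 0.301, -0.077], [0.0, 0.0, 0.0, 1.0]] 286
px [ 38.9 249.7] n 6791 mean [0.5256 0.1013 0.0406] rect [527.5  98. ] [50.5 79.4] 87.7 plane [-0.193  0.005  0.041]
px [222.2 254.3] n 646 mean [0.5165 0.2147 0.0416] rect [517.2 214. ] [13.2 47.8] 82.5 plane [-0.194  0.183  0.042]
px [474.2 277.9] n 2284 mean [0.5243 0.3854 0.0313] rect [520.7 393. ] [30.1 58.9] 54.1 plane [0.147 0.169 0.031]
px [ 12.8 354.6] n 803 mean [0.6025 0.0789 0.0479] rect [603.6  78.5] [13.8 26.7] 83.7 plane [ 0.015 -0.58   0.048]
t 3.6833 tcp [0.4992 0.2373 0.0778] F [-0.4 -1.2 -1. ] w 0.0002
delta [0.0128 0.0002 0.0029] rot [ 0.007 -0.002 -0.001]
```

View pics/w5.png

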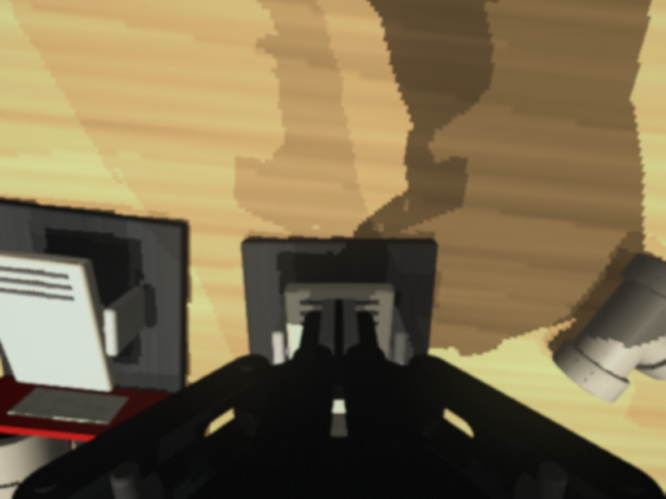

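The fingers are centred on the tee plate (about x 340) and the loose tee is clear. Pressing gently.

>>> arm_command:
  steps:
    - [[0.005,0,0.001,0,0,0],[0.009,0,0.001,0,0,0],[0.013,0,0.001,0,0,0],[0.016,0,0.001,0,0,0],[0.018,0,0.001,0,0,0]]

```text
t: 4.1
tcp_pos: [0.5004, 0.2374, 0.0605]
tcp_rot: [[-0.001, -0.094, 0.996], [0.001, 0.996, 0.094], [-1.0, 0.002, -0.001]]
contact_force: [-3.4, -0.0, 4.7]
gripper_width: 0.0003
```

```bash
python3 d.py .502 .2378 .056 5
```

```text
t 4.1 tcp [0.5004 0.2374 0.0605] F [-3.4 -0.   4.7] w 0.0003
delta [0.0045 0.0002 0.0017] rot [ 0.007 -0.001 -0.002]
```

>>> arm_command:
  steps:
    - [[0.0015,0,0,0,0,0],[0.003,0,0,0,0,0],[0.0045,0,0,0,0,0],[0.0055,0,0,0,0,0],[0.0055,0,0,0,0,0]]

```text
t: 4.52
tcp_pos: [0.5001, 0.2374, 0.0571]
tcp_rot: [[-0.0, -0.094, 0.996], [0.002, 0.996, 0.094], [-1.0, 0.002, -0.0]]
contact_force: [-11.7, -2.6, 26.2]
gripper_width: -0.0004
```

>>> arm_command:
  steps:
    - [[-0.02,0,0,0,0,0],[-0.05,0,0,0,0,0],[-0.085,0,0,0,0,0],[-0.115,-0.02,0,0,0,0],[-0.115,-0.06,0.0,0,0,0]]

```text
t: 4.93
tcp_pos: [0.5092, 0.1805, 0.1779]
tcp_rot: [[0.01, -0.098, 0.995], [0.006, 0.995, 0.098], [-1.0, 0.005, 0.01]]
contact_force: [0.4, -1.3, 0.2]
gripper_width: 0.0
```

```bash
python3 w.py w6.png; python3 d.py .499 .098 .175 -2
```

```text
4.9333 [0.5092 0.1805 0.1779] [ 0.4 -1.3  0.2]
[[0.001, -0.301, 0.954, -0.121], [1.0, 0.001, -0.0, -0.001], [-0.0, 0.954, 0.301, -0.077], [0.0, 0.0, 0.0, 1.0]] 286
px [171.  189.8] n 3878 mean [0.5243 0.0969 0.0406] rect [527.1  94. ] [57.3 78.6] 87.8 plane [-0.193  0.02   0.041]
px [472.1 198.7] n 2173 mean [0.5076 0.3922 0.0311] rect [510.6 395.4] [34.3 75. ] 67.0 plane [0.067 0.164 0.031]
px [320.8 212.6] n 2976 mean [0.533  0.2418 0.0411] rect [528.4 239.5] [76.6 49.7] 5.7 plane [0.199 0.024 0.041]
px [143.2 267.2] n 716 mean [0.6053 0.0718 0.0492] rect [605.5  69.7] [29.6 30. ] 3.0 plane [ 0.06  -0.054  0.049]
t 4.9833 tcp [0.5082 0.1726 0.1753] F [ 0.3 -5.4 -1.4] w 0.0003
delta [ 0.0002 -0.0734 -0.0161] rot [ 0.129  0.006 -0.001]
```

The tee slope is now about +0.20 (fully down). Next is the socket plate at (0.499, 0.098).

>>> arm_command:
  steps:
    - [[0,-0.03,-0.006,0.043,0,0],[0,-0.06,-0.012,0.086,0,0],[0.025,-0.073,-0.016,0.129,0,0],[0.06,-0.073,-0.016,0.129,0,0],[0.09,-0.073,-0.016,0.129,0,0]]

```text
t: 5.4
tcp_pos: [0.5002, 0.0972, 0.0844]
tcp_rot: [[0.009, 0.038, 0.999], [0.001, 0.999, -0.038], [-1.0, 0.001, 0.009]]
contact_force: [-0.2, -0.0, -0.0]
gripper_width: 0.0003
```

```bash
python3 w.py w7.png; python3 d.py .499 .098 .065 -2
```

```text
5.4 [0.5002 0.0972 0.0844] [-0.2 -0.  -0. ]
[[0.001, -0.301, 0.954, -0.121], [1.0, 0.001, -0.0, -0.001], [-0.0, 0.954, 0.301, -0.077], [0.0, 0.0, 0.0, 1.0]] 286
px [  9.5 250.3] n 2313 mean [ 0.5115 -0.067   0.0404] rect [521.8 -70.5] [ 31.6 102.6] 69.5 plane [0.207 0.175 0.04 ]
px [475.8 260.3] n 7301 mean [0.5303 0.2374 0.0403] rect [537.  243.7] [98.  58.6] 7.8 plane [0.182 0.008 0.04 ]
px [ 19.  345.8] n 1016 mean [ 0.589  -0.0834  0.0412] rect [588.8 -85.9] [28.2 39.9] 23.3 plane [-0.03  -0.045  0.041]
px [489.1 351.6] n 523 mean [0.6006 0.2556 0.0474] rect [598.8 257.2] [48.5 15.4] 53.3 plane [-0.015 -0.201  0.047]
t 5.45 tcp [0.4971 0.097  0.0791] F [-2.2  0.4 -5. ] w 0.0
delta [0.0141 0.001  0.0019] rot [-0.002  0.001  0.001]
```

View pics/w7.png

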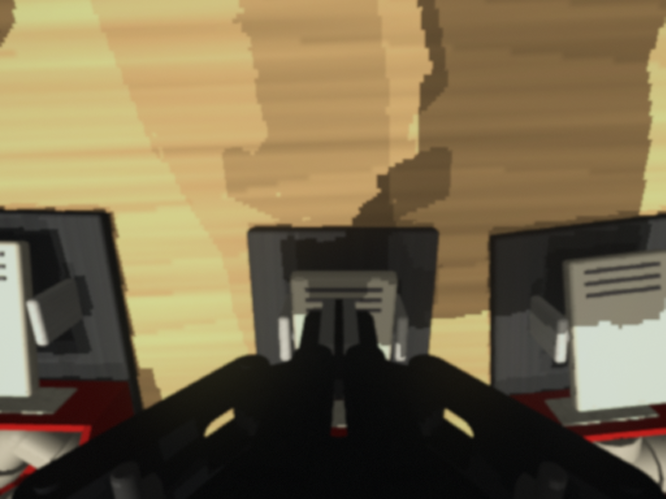

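The fingers are centred on the socket plate (about x 342). Pressing in two gentle steps.

>>> arm_command:
  steps:
    - [[0.005,0.001,0.002,0,0,0],[0.01,0.001,0.002,0,0,0],[0.014,0.001,0.002,0,0,0],[0.017,0.001,0.002,0,0,0],[0.019,0.001,0.002,0,0,0]]

```text
t: 5.87
tcp_pos: [0.4994, 0.0983, 0.0608]
tcp_rot: [[0.002, 0.036, 0.999], [-0.0, 0.999, -0.036], [-1.0, -0.0, 0.002]]
contact_force: [-4.9, 0.3, 5.7]
gripper_width: -0.0002
```

>>> arm_command:
  steps:
    - [[0.0015,0,0,0,0,0],[0.003,0,0,0,0,0],[0.0045,0,0,0,0,0],[0.0058,0,0,0,0,0],[0.0058,0,0,0,0,0]]

```text
t: 6.28
tcp_pos: [0.4991, 0.0985, 0.0574]
tcp_rot: [[0.003, 0.036, 0.999], [0.0, 0.999, -0.036], [-1.0, 0.0, 0.003]]
contact_force: [-12.0, -1.9, 30.7]
gripper_width: -0.0
```

It is on the stop at 31 N. I'll lift clear and check all four plates.

>>> arm_command:
  steps:
    - [[-0.02,0,0,0,0,0],[-0.055,0,0,0,0,0],[-0.095,0,0,0,0,0],[-0.13,0,-0.01,0,0,0],[-0.16,0,-0.03,0,0,0]]

```text
t: 6.7
tcp_pos: [0.4708, 0.0998, 0.2203]
tcp_rot: [[0.007, 0.036, 0.999], [0.001, 0.999, -0.036], [-1.0, 0.001, 0.007]]
contact_force: [0.1, -0.0, 0.4]
gripper_width: 0.0
```

>>> arm_command:
  steps:
    - [[-0.01,0,-0.04,0,0,0],[-0.02,0,-0.08,0,0,0],[-0.02,0,-0.12,0,0,0],[-0.02,0,-0.12,0,0,0],[-0.02,0,-0.12,0,0,0]]

```text
t: 7.12
tcp_pos: [0.3499, 0.1043, 0.2406]
tcp_rot: [[0.011, 0.035, 0.999], [0.002, 0.999, -0.035], [-1.0, 0.002, 0.011]]
contact_force: [1.1, -0.0, -0.3]
gripper_width: 0.0004
```

```bash
python3 w.py w8.png
python3 - <<'E'
from m import *
a=np.load("scene0.npz")["frame"]
for n in("scene","top"):
    print(n); g=grab_frame(n); plates(g,None,250); save(g,n+"1.png",k=1.5)
    a=dict(np.load(n+"0.npz")); A,B=cloud(a),cloud(g)
    for W,f in((A,a),(B,g)):
        h=cv2.cvtColor(f["frame"],cv2.COLOR_RGB2HSV); red=(h[...,1]>150)&((h[...,0]<8)|(h[...,0]>172))&(W[...,2]>.07)&(W[...,2]<.1)&(W[...,0]>.4)
        print([np.nanmean(W[red&(abs(W[...,1]-y)<.07)],0).round(4).tolist() for y in(.25,.093,-.095,-.243)])
E
```

```text
7.1167 [0.3499 0.1043 0.2406] [ 1.1 -0.  -0.3]
[[0.001, -0.301, 0.954, -0.121], [1.0, 0.001, -0.0, -0.001], [-0.0, 0.954, 0.301, -0.077], [0.0, 0.0, 0.0, 1.0]] 286
px [479.8 273.1] n 885 mean [0.5078 0.3929 0.032 ] rect [510.1 395.8] [30.  73.5] 67.5 plane [0.041 0.104 0.032]
px [119.9 283.9] n 1795 mean [ 0.5023 -0.0878  0.039 ] rect [507.5 -89.7] [57.5 77.9] 85.6 plane [ 0.2   -0.     0.039]
px [367.9 278. ] n 876 mean [0.5069 0.242  0.0359] rect [513.5 238.5] [50.4 49. ] 5.5 plane [0.196 0.019 0.036]
px [ 14.7 311.6] n 1043 mean [ 0.5418 -0.2403  0.0394] rect [ 538.6 -238.8] [47.7 84.7] 74.6 plane [-0.195 -0.014  0.039]
scene
px [183.2 180.8] n 430 mean [ 0.5414 -0.2473  0.038 ] rect [ 541.7 -247.2] [63.1 79.3] 87.8 plane [-0.197  0.008  0.038]
px [238.2 185.2] n 357 mean [ 0.5132 -0.0856  0.0385] rect [511.3 -85.8] [80.7 64.6] 0.8 plane [ 0.197 -0.016  0.038]
px [298.4 204.3] n 395 mean [0.5303 0.098  0.0384] rect [529.9  97.5] [65.5 78.5] 85.8 plane [ 0.198 -0.004  0.038]
px [348.6 216.9] n 424 mean [0.533  0.2402 0.0381] rect [531.5 239.9] [78.8 64.4] 7.0 plane [0.203 0.002 0.0
[... 306 characters left out ...]
7053, -0.2395, 0.0826]]
top
px [187.9 199.8] n 396 mean [0.5283 0.2404 0.0403] rect [528.4 240.8] [76.3 64.8] 6.0 plane [0.195 0.043 0.04 ]
px [338.6 200. ] n 374 mean [ 0.5366 -0.247   0.0407] rect [ 537.1 -246.8] [73.3 62.5] 1.0 plane [-0.195  0.011  0.041]
px [231.5 201.5] n 390 mean [0.5253 0.0983 0.0405] rect [523.8  98.3] [77.  61.8] 1.3 plane [ 0.196 -0.012  0.041]
px [288.1 207.9] n 393 mean [ 0.5081 -0.0851  0.0405] rect [508.4 -84.9] [64.1 76.5] 84.9 plane [ 0.203 -0.007  0.04 ]
[[0.6879, 0.2504, 0.0832], [0.6856, 0.091, 0.0839], [0.6685, -0.0984, 0.0837], [0.695, -0.2432, 0.0833]]
[[0.6875, 0.251, 0.083], [0.6859, 0.0905, 0.084], [0.67, -0.0985, 0.0836], [0.6958, -0.2441, 0.0834]]
```

View pics/scene1.png

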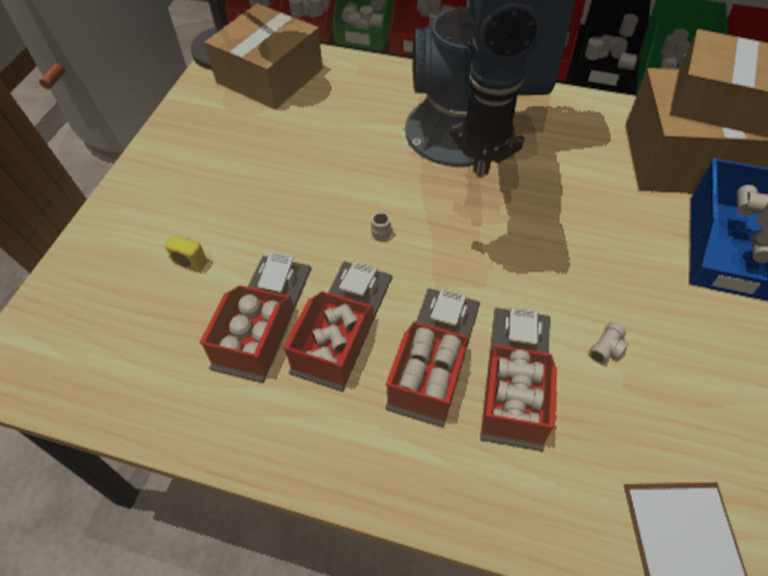

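In the scene picture the three plates (elbow at 357,280; socket at 447,308; tee at 523,326) are front-down and the cap plate (275,272) is still up. The bins and loose items have not moved, and the arm is clear.

```bash
python3 -c "
from workcell import *
print(sign_off())"
```

```text
the job is handed in; nothing more can be done
None
```

I pressed the rocker plates at the elbows, then the tees, then the straight sockets, each down onto its stop with closed fingertips. I then drew the arm clear and handed the job in after about 7 s of robot time.

- **Pressed plates:** the last top and scene views measured all three at slopes of +0.195 to +0.203, which is fully down.
- **End-cap plate:** its front half is still up, at -0.195 and -0.197 in the two views. I did not touch it.
- **Bins and loose items:** in both views the bins are where they started to within about 1.5 mm, which is measurement noise. The loose tee measures the same as before. The loose socket and tape measure look unmoved in the picture.
- **Forces:** the elbow press reached about 63 N upward at the wrist, harder than intended but under the 120 N limit. The tee and socket presses were gentler, at about 26 and 31 N.
- **Camera disagreement:** the top and scene cameras differed by about 3–6 mm in x on the plates and 10–15 mm on the bin rims. I took the press points from the plates, and the wrist camera confirmed each one from close up.

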